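Set a steel plate overhanging the shelf edge

TASK

Push the squat collar nut that stands in front of the oblong steel plate aside, so that it stands upright on the raised shelf beside the plate's path. Then push the oblong plate squarely towards the shelf's front edge (the one facing the robot) until 40 mm, a third of its length, overhangs, ready to be picked up by hand. Only push: pick nothing up, let nothing fall, and leave the other things where they are.

Things in the scene. Friction and masses are not known exactly. Their poses are not given: they have to be found in the camera images.
- shelf: raised shelf of white-painted sheet steel on the bench, 250 (x) by 400 (y) mm, fixed, top surface 60 mm above the bench, board 22 mm thick with open space below its front edge. Origin: centre of its footprint at bench height; its x axis points from its front edge to its rear, z up. It stands turned up to 0.25 rad from the robot's axes.
- shelf_edge (a point): middle of the shelf's front (robot-facing) top edge, at the height of the top surface; axes as the shelf's, so the edge runs along y and negative x is beyond the edge
- plate: oblong flat dark steel plate, 120 (x) by 60 (y) by 6 (z) mm, with two 18 mm bolt holes on its long centre line 40 mm either side of the centre, about 0.3 kg (varies), lying loose on the shelf, 65 to 95 mm behind the front edge, in the left or the right half of the shelf. Origin: centre of its underside; x along its length, negative x end towards the front edge, turned up to 0.15 rad from the shelf's x
- plate_lead (a point): middle of the plate's leading short edge (the one towards the shelf's front edge), at the underside, 60 mm from the plate's origin
- nut: squat dark steel collar nut, upright: round collar 34 mm diameter and 6 mm high below, hexagon 27 mm across flats above, 27 mm high in all, about 0.11 kg, loose; stands on the shelf between the plate and the front edge. Origin: centre of its underside, z up
- square: bystander: square flat dark steel plate 80 by 80 by 6 mm with one 22 mm hole, lying loose in the other half of the shelf. Origin: centre of its underside
- coupling: bystander: tall hexagonal coupling nut, 27 mm across flats, 54 mm high, standing loose near the middle of the shelf's rear. Origin: centre of its underside
- washer: bystander: flat steel washer, 40 mm outer diameter, 6 mm thick, lying loose near the left (+y) end of the shelf. Origin: centre of its underside
- bolt: bystander: hexagon bolt standing on its head on the bench left of the shelf, 73 mm high. Origin: centre of its underside
- wrench: bystander: steel wrench lying on the bench right of the shelf. Origin: at its underside
Things that resemble listed ones, but are neither listed nor needed, are in the scene too. Leave any yellow look-alike of the nut alone. Leave any red look-alike of the plate alone.

How it is judged (in metres and radians):
On the way, in this order (a step that is already met when the one before it is completed fails the run):
1. the collar nut is out of the plate's path, beside it, upright on the shelf, before any of the plate overhangs ((y of nut in the frame of plate above 0.048 m or y of nut in the frame of plate below -0.048 m) and angle between nut's own z axis and vertical below 0.15 rad and x of plate_lead in the frame of shelf_edge above 0 m), for 0.2 s.
2. the plate overhangs by 40 mm (x of plate_lead in the frame of shelf_edge between -0.048 and -0.032 m), for 0.2 s.
At the end, for the whole second after the job is handed in: The plate lies flat and still, its leading edge's middle 32 to 48 mm beyond the shelf's front edge, square to it within 0.14 rad; the collar nut stands upright and still on the shelf beside the plate, its centre over 48 mm from the plate's long centre line (all of step 2 and angle between the x axis of plate and the x axis of shelf, either way round below 0.14 rad and angle between plate's own z axis and vertical below 0.05 rad and height (world z) of plate between 0.057 and 0.064 m and linear speed of each of plate, nut below 0.01 m/s and (y of nut in the frame of plate above 0.048 m or y of nut in the frame of plate below -0.048 m) and angle between nut's own z axis and vertical below 0.1 rad and height (world z) of nut between 0.057 and 0.064 m); the robot touches nothing.
It fails at once if the plate or the collar nut is lifted (more than 12 mm) (height (world z) of any of plate, nut above 0.072 m).
It fails at once if the plate or the collar nut falls off the shelf, or the nut is tipped over (height (world z) of any of plate, nut below 0.045 m or angle between nut's own z axis and vertical above 0.8 rad).
It fails at once if a bystander is moved by more than 15 mm or tipped (distance of any of square, coupling, washer, bolt, wrench from where it was at the start of the episode above 0.015 m or angle between any of coupling, bolt's own z axis and vertical above 0.4 rad).
It also fails if it takes over 53 s, if anything falls off the work surface, if the arm or the gripper's body presses on something with over 40 N, if the wrist force passes 120 N, or if a joint passes its speed limit or range.

ROBOT

A 7-joint arm with a two-finger parallel gripper is mounted at the origin on the work surface. World frame = base frame: x ahead of the robot, y to its left, z up, the work surface at z = 0. Lengths are in m, angles in degrees, forces in N, time in s.
With the tool pointing down it reaches from about 0.4 to 0.9 m from the base axis. Payload 5.5 kg.
Tool frame: the origin (TCP) lies on the centre line of the jaws, within the pads' length; the fingertips stand ahead of it and the grasp point (between the pads) lies 5 mm behind it (tip_extent is the y of the fingertips in the tool frame, in m); y points along the fingers, z is the direction in which the jaws open and shut, and the axes are right-handed (so a half turn about y gives the same grasp; the last joint's range is limited). The gripper opens to 85 mm and grips with 20 to 120 N. Pads are 22 mm wide; open, the fingers measure 114 mm over their backs; the gripper's body (76 mm by 85 mm) begins 54 mm behind the grasp point. The pads swing forward as they close: fully open they stand 13 mm farther back than shut.
Start: joints at [88.533, 28.699, -24.465, 88.831, 12.651, 65.22, -12.049], TCP at [0.185, -0.623, 0.212] pointing down, gripper open.
Joint ranges: [-164.97, 164.97], [-17.58, 116.51], [-87.97, 89.64], [11.32, 138.91], [-80.73, 260.73], [10.89, 115.49], [-147.41, 147.41]. Speed limits (degrees/s): [147.25, 147.25, 180, 180, 180, 180, 180].

INTERFACE

Orientations are given as [roll, pitch, yaw] about the fixed x, y, z axes, in that order (R = Rz(yaw) Ry(pitch) Rx(roll)).
In Python, from bench import state, grab_frame, calibration, close_job, silhouettes, tip_extent gives the robot as it stands. The module is installed in compiled form; this text tells all that it offers.
- The arm moves only by the tool drive_tool, never from a script. Its argument "motion" is a list of rows, each a list of 6 numbers: the shift along the tool's x, y, z in m, then the turn, a rotation vector about the tool's x, y, z in rad. A call has 1 to 10 rows; each row is the pose to reach, as a shift and turn from the pose measured when the call began, along the tool's axes at that moment; what a row does not reach only later rows make up. A row lasts 1/12 s, in which the tool goes at most 41.7 mm and 7.16 degrees, less where a joint would pass 70% of its speed; a pose out of reach is approached as far as the arm can. A call with a gripper value outside its range is refused whole. "grip" is the finger opening in m, from 0 to 0.0854, set as the call begins (left out, the last holds). The fingers move at their own pace and stop on an object; the grip force is fixed at half the most. Time passes only in rows, so rows that repeat a pose let the fingers close. It gives the time, the measured TCP pose, the force and the opening at its end, in the units of the state.
- state(): the state, without advancing time (a new reading comes with each control period).
- grab_frame(name): name is "scene" or "top"; returns (picture, depth): 400x640x3 uint8, blue, green, red; 400x640 float32, m along the optical axis (not along the pixel's ray), 0 where there is no reading.
- calibration(name): a dict with "fovy" (degrees; the focal length in pixels is half the picture's height over the tangent of half this angle, whatever the lens; pixels are square), "cx", "cy" (the principal point, pixels), "extrinsics" (4x4, takes a point from world to camera coordinates). Camera axes: x right, y down, z forward; pixel columns grow to the right and rows downward; lengths in m; the calibration is good to about 2 mm. A picture is of the moment at which its call begins. calibration takes no time and is no camera call.
- close_job(): hands the job in, once; it reports no verdict.
Trained networks look in the newest picture that a camera, given by its name, has taken for a name from the list of things; names that differ only in an ending like _2 or _b are one class to them, and where a whole thing is asked for, a point or a joint stands for the part that bears it (a point fixed in the world has none). Each returns a list of dicts, best first, with "p" (0 to 1); they miss things now and then, are a little off and sometimes report something else, mostly with a low value. They report only what shows in the picture. A call takes as long as a camera call. They do not tell look-alikes from the thing itself.
- silhouettes(camera, thing): "mask" (400x640 bool, what is visible of it) and "extent" ([left, top, right, bottom] in pixels, round what is visible of it).
The state is a dict: "t": time; "joints": joint angles; "dq": joint speeds; "tau": joint torques, N m; "ee_pos": TCP position; "eef_rot": TCP orientation; "ft_force": force on the tool from outside, world axes, zero at the start; "ft_torque": the same for the moment, N m; "gripper_width": finger opening in m.
Only numpy, scipy, OpenCV 4.12 (cv2) and the standard library are available. Lean on these libraries where they do the work, as an engineer would, in place of code of your own. Each camera call takes 0.05 s, during which the arm holds its last target. There are 200 camera calls.

## Working session

There is one attempt and no reset: what is moved stays moved. The work goes in short steps, Python scripts to look and compute and a tool call to move; the robot and the scene stay as the last step left them, time stands still between calls to the robot, and variables do not carry over. Pictures are saved under pics/ and viewed, about 8 in all and at most 12, crops included, and the job is handed in when it is done.

Besides the shell and the picture viewer there is one more tool, called after ">>>" by a JSON object that holds its "op" and its "data". drive_tool: Moves the arm, as the interface text tells. Its arguments: {"type":"object","properties":{"motion":{"type":"array"},"grip":{"type":"number"}},"required":["motion"]}

```bash
mkdir -p pics; cat > h.py <<'E'
import numpy as np, cv2
from bench import *
def K(n):
    c=calibration(n); f=200/np.tan(np.radians(c['fovy'])/2); return f,c['cx'],c['cy'],np.array(c['extrinsics'])
def world(n,D):
    f,cx,cy,E=K(n); v,u=np.mgrid[0:400,0:640]
    P=np.stack([(u-cx)/f*D,(v-cy)/f*D,D],-1); return (P-E[:3,3])@E[:3,:3]
def pix(n,p):
    f,cx,cy,E=K(n); q=E[:3,:3]@np.array(p)+E[:3,3]; return q[0]/q[2]*f+cx,q[1]/q[2]*f+cy
E
python3 - <<'E'
from h import *
for n in ('scene','top'):
    I,D=grab_frame(n); cv2.imwrite(f'pics/{n}0.png',I); W=world(n,D)
    print(n,K(n))
    for t in ('shelf','plate','nut','square','coupling','washer'):
        for r in silhouettes(n,t):
            if r['p']<.2: continue
            m=r['mask']&(D>0); P=W[m]; print(t,round(r['p'],2),r['extent'],m.sum(),np.median(P,0).round(3),P[:,2].max().round(3),I[m].mean(0).round())
print(state(),tip_extent)
E
```

```text
scene (np.float64(411.36452653778156), 315.2918968813138, 199.99613679286847, array([[ 0.17206294,  0.98502015,  0.01138641, -0.05915734],
       [ 0.65633195, -0.10601296, -0.74698703, -0.30310148],
       [-0.73459017,  0.13600205, -0.66474109,  1.60358944],
       [ 0.        ,  0.        ,  0.        ,  1.        ]]))
shelf 0.79 [250.4, 192.8, 413.0, 269.9] 9450 [ 0.665 -0.014  0.06 ] 0.115 [229. 234. 236.]
shelf 0.68 [285.2, 213.2, 315.8, 238.3] 660 [ 0.625 -0.09   0.066] 0.07 [122. 130. 135.]
plate 0.97 [348.0, 213.5, 371.4, 247.3] 792 [0.659 0.062 0.066] 0.07 [130. 138. 142.]
plate 0.93 [263.5, 173.9, 300.1, 189.4] 481 [ 0.368 -0.119  0.007] 0.012 [ 94.  99. 220.]
plate 0.31 [251.9, 194.0, 416.6, 267.5] 9489 [ 0.666 -0.014  0.06 ] 0.115 [228. 233. 235.]
nut 0.55 [343.1, 176.6, 353.0, 188.0] 109 [0.427 0.084 0.02 ] 0.032 [104. 168. 192.]
square 0.78 [285.9, 211.9, 314.5, 234.4] 625 [ 0.624 -0.089  0.066] 0.07 [123. 131. 135.]
coupling 0.64 [327.6, 231.4, 339.1, 254.6] 241 [ 0.731 -0.024  0.101] 0.118 [111. 119. 124.]
washer 0.61 [394.7, 238.8, 411.7, 253.1] 148 [0.74  0.148 0.0
[... 855 characters left out ...]
17 [68. 70. 72.]
{'t': 0.7, 'joints': array([ 88.53247657,  28.69603379, -24.4647805 ,  88.83126926,
        12.65205505,  65.21931325, -12.04753603]), 'dq': array([ 0.03687875, -0.03109093, -0.03895914, -0.07923813,  0.0031176 ,
        0.00118812, -0.02266413]), 'tau': array([ 2.99885232e-04, -5.69186175e+01, -5.80831066e+00, -2.81276608e+01,
        1.27867435e-02,  1.77382801e-03,  5.70282202e-05]), 'ee_pos': array([ 0.18515643, -0.62308466,  0.21204714]), 'eef_rot': array([-8.99950482e+01,  1.20941642e-05, -1.63448792e+02]), 'ft_force': array([ 0.21321119, -0.10332703,  0.24224383]), 'ft_torque': array([-0.00389254,  0.04126352, -0.00544485]), 'gripper_width': 0.08536611049653223} 0.014
```

View both.

```bash
python3 - <<'E'
from h import *
I=cv2.imread('pics/top0.png'); cv2.imwrite('pics/top0c.png',cv2.resize(I[100:300,210:410],None,fx=3,fy=3,interpolation=2))
I,D=grab_frame('top'); W=world('top',D)
# shelf: top-surface points
m=(abs(W[...,2]-.06)<.008)&(W[...,0]>.4)&(D>0)
n,L,S,C=cv2.connectedComponentsWithStats(m.astype(np.uint8)); k=1+S[1:,4].argmax(); m=L==k
r=cv2.minAreaRect((W[m][:,:2]*1000).astype(np.float32)); print('shelf',r,cv2.boxPoints(r).round(),np.median(W[m][:,2]))
for t in('plate','nut','square'):
  for s in silhouettes('top',t):
    if s['p']<.3: continue
    mm=s['mask']&(D>0);P=W[mm]; r=cv2.minAreaRect((P[:,:2]*1000).astype(np.float32)); print(t,s['p'],r,cv2.boxPoints(r).round().tolist())
E
```

```text
shelf ((624.1845703125, -4.363677978515625), (400.93768310546875, 251.55995178222656), 80.33092498779297) [[ 467. -181.]
 [ 715. -223.]
 [ 782.  172.]
 [ 534.  214.]] 0.05948262556458326
plate 0.67 ((363.74261474609375, -119.64995574951172), (119.63055419921875, 60.64250564575195), 74.60787963867188) [[319.0, -169.0], [377.0, -185.0], [409.0, -70.0], [350.0, -54.0]]
plate 0.64 ((654.8372802734375, 63.51179504394531), (63.85928726196289, 124.17828369140625), 75.48562622070312) [[587.0, 48.0], [707.0, 17.0], [723.0, 79.0], [603.0, 110.0]]
nut 0.5 ((414.3368835449219, 184.94639587402344), (29.782756805419922, 31.085134506225586), 65.52981567382812) [[394.0, 178.0], [422.0, 165.0], [435.0, 192.0], [406.0, 205.0]]
nut 0.43 ((561.0185546875, 84.92317199707031), (31.995813369750977, 33.48207092285156), 77.57999420166016) [[541.0, 73.0], [574.0, 66.0], [581.0, 97.0], [548.0, 104.0]]
square 0.97 ((619.4605712890625, -90.09971618652344), (82.050537109375, 83.7265853881836), 80.1746826171875) [[571.0, -123.0], [654.0, -138.0], [668.0, -57.0], [585.0, -43.0]]
```

View pics/top0c.png

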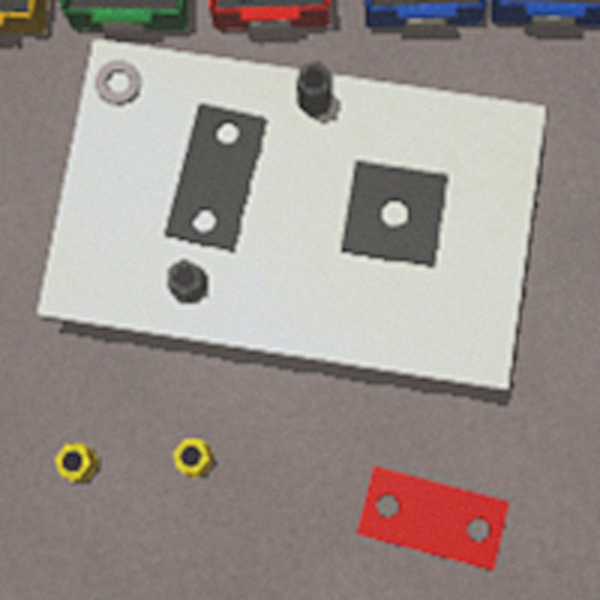

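View pics/scene0.png

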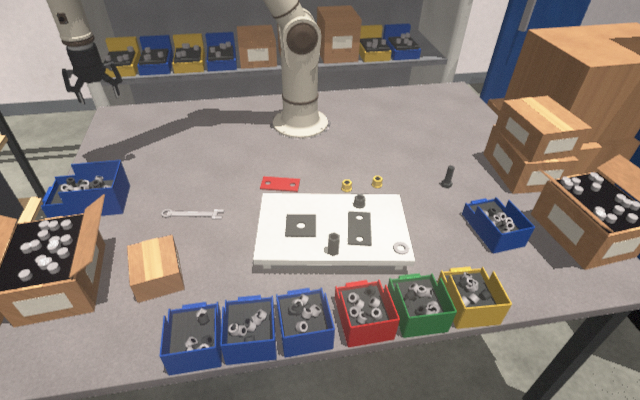

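The top picture (crop scale 3, offset 210,100) shows these candidates:
- **Nut:** the dark nut at (272,194) in front of the dark plate, and two yellow nuts at (235,254) and (274,252).
- **Plate:** the dark plate at (282,159) on the shelf, and a red one on the bench at (354,276).

By the description I choose the dark nut and the dark plate, and the crop confirms both. I'll push the nut to the left (+y), where the shelf is free.

```bash
cat >> h.py <<'E'
YAW=-9.67; c,s=np.cos(np.radians(YAW)),np.sin(np.radians(YAW))
ED=np.array([.5005,.0165]); EX=np.array([c,s]); EY=np.array([-s,c])
def sh(p): d=np.array(p)[:2]-ED; return (d@EX,d@EY)
def un(a,b): return ED+a*EX+b*EY
from scipy.spatial.transform import Rotation as R
def goto(xyz,yaw=170.33):
    S=state(); Rc=R.from_euler('xyz',S['eef_rot'],degrees=True); Rt=R.from_euler('xyz',[-90,0,yaw],degrees=True)
    return np.r_[Rc.inv().apply(np.array(xyz)-S['ee_pos']),(Rc.inv()*Rt).as_rotvec()].round(4).tolist()
E
python3 - <<'E'
from h import *
for n in('scene','top'):
    I,D=grab_frame(n);W=world(n,D); q=W.reshape(-1,3); d=np.hypot(q[:,0]-.56,q[:,1]-.085)<.04
    t=q[d&(q[:,2]>.08)&(q[:,2]<.095)]; a=(t.min(0)+t.max(0))/2; print(n,len(t),t.mean(0).round(4),a.round(4),np.array(sh(a)).round(4))
    m=(abs(q[:,2]-.066)<.006)&(I.reshape(-1,3).max(1)<190)&(abs(q[:,0]-.655)<.08)&(abs(q[:,1]-.063)<.06)
    p=q[m]; p=p[p[:,2]>.06]; r=cv2.minAreaRect((p[:,:2]*1000).astype(np.float32)); print(r,len(p))
print(goto([*un(.048,.025),.212]))
E
```

```text
scene 76 [0.5643 0.0858 0.0867] [0.5627 0.0862 0.086 ] [0.0496 0.0791]
((643.604736328125, 65.45628356933594), (59.2727165222168, 144.61436462402344), 76.43883514404297) 710
top 113 [0.5596 0.0852 0.086 ] [0.5601 0.0855 0.0859] [0.0472 0.0781]
((644.0715942382812, 64.38226318359375), (64.11990356445312, 138.43179321289062), 75.7780532836914) 1016
[-0.5385, 0.0, -0.5245, 0.0, 0.4576, -0.0]
```

>>> {"op": "drive_tool", "data": {"motion": [[-0.027,0,-0.026,0,0.046,0],[-0.054,0,-0.052,0,0.092,0],[-0.081,0,-0.079,0,0.137,0],[-0.108,0,-0.105,0,0.183,0],[-0.135,0,-0.131,0,0.229,0],[-0.162,0,-0.157,0,0.275,0],[-0.189,0,-0.184,0,0.32,0],[-0.216,0,-0.21,0,0.366,0],[-0.243,0,-0.236,0,0.412,0],[-0.27,0,-0.262,0,0.458,0]], "grip": 0}}

```text
t: 1.83
ee_pos: [0.37, -0.2935, 0.2124]
eef_rot: [-90.0, 0.0, 170.2]
ft_force: [0.6, 0.4, -0.3]
gripper_width: -0.0001
```

```bash
python3 - <<'E'
from h import *
import bench
S=state();print(S['joints'].round(1),S['ee_pos'],S['eef_rot'],S['gripper_width'],bench.tip_extent)
print(goto([*un(.048,.025),.18]))
E
```

```text
[ 63.8  10.7 -31.7 113.4   6.7  57.7 -70.9] [ 0.36999678 -0.29345207  0.21238562] [-8.99519326e+01  3.39470082e-02  1.70169640e+02] -9.287884063459656e-05 0.014
[-0.1236, 0.0322, -0.3528, -0.0008, -0.0028, -0.0006]
```

>>> {"op": "drive_tool", "data": {"motion": [[-0.0124,0.003,-0.0353,0,-0.003,0],[-0.0247,0.006,-0.0706,0,-0.003,0],[-0.0371,0.01,-0.106,0,-0.003,0],[-0.0494,0.013,-0.141,0,-0.003,0],[-0.0618,0.016,-0.176,0,-0.003,0],[-0.0742,0.019,-0.212,0,-0.003,0],[-0.0865,0.022,-0.247,0,-0.003,0],[-0.0989,0.026,-0.282,0,-0.003,0],[-0.1112,0.029,-0.3175,0,-0.003,0],[-0.1236,0.032,-0.353,0,-0.003,0]]}}

```text
t: 2.67
ee_pos: [0.5528, 0.0347, 0.1801]
eef_rot: [-89.9, 0.1, 170.3]
ft_force: [0.4, -0.4, -0.2]
gripper_width: -0.0
```

```bash
python3 - <<'E'
from h import *
S=state();print(S['joints'].round(1),S['ee_pos'],S['eef_rot'],S['ft_force'])
print(goto([*un(.048,.025),.105]))
I,D=grab_frame('scene');W=world('scene',D)
q=W.reshape(-1,3);g=q[(np.hypot(*(q[:,:2]-S['ee_pos'][:2]).T)<.03)&(q[:,2]>.09)]
print('tip z',np.sort(g[:,2])[:20].round(3))
cv2.imwrite('pics/s1.png',cv2.resize(I[100:270,240:420],None,fx=3,fy=3,interpolation=2))
E
```

```text
[  25.7   23.9  -40.4  104.3   18.1   58.3 -121.6] [0.55280172 0.03469662 0.18012283] [-8.99346751e+01  5.88133038e-02  1.70313495e+02] [ 0.44210784 -0.44954085 -0.2347826 ]
[0.0006, 0.0751, 0.0016, -0.0011, -0.0003, -0.001]
tip z [0.204 0.205 0.205 0.205 0.206 0.206 0.208 0.208 0.208 0.208 0.209 0.209
 0.209 0.209 0.209 0.209 0.209 0.211 0.211 0.211]
```

View pics/s1.png

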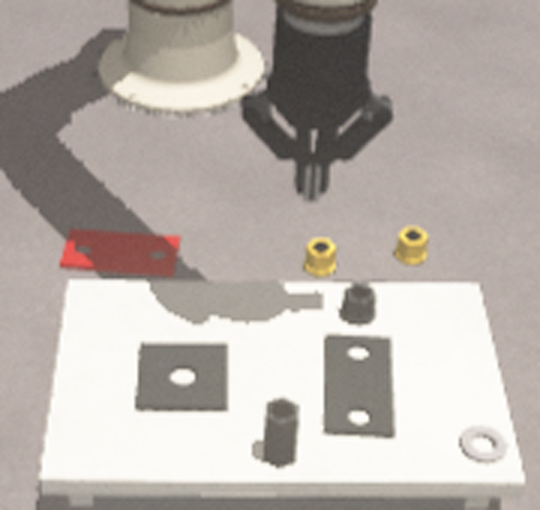

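>>> {"op": "drive_tool", "data": {"motion": [[0,0.025,0.001,0,0,0],[0,0.05,0.001,0,0,0],[0.001,0.075,0.002,-0.001,0,-0.001],[0.001,0.075,0.002,-0.001,0,-0.001]]}}

```text
t: 3.05
ee_pos: [0.5508, 0.0423, 0.1012]
eef_rot: [-90.3, -0.3, 170.8]
ft_force: [-0.7, -1.1, -0.5]
gripper_width: -0.0002
```

```bash
python3 - <<'E'
from h import *
S=state();print(S['ee_pos'],S['ft_force'],sh(S['ee_pos']))
I=cv2.imread('pics/s1.png')
for z in(.15,.16,.17): print(z,(np.array(pix('scene',[.5528,.0347,z]))-[240,100])*3)
E
```

```text
[0.55077002 0.04228802 0.10118226] [-0.72761237 -1.09772248 -0.53432078] (np.float64(0.04522406731870467), np.float64(0.03386562755696377))
0.15 [306.29736367 237.29638469]
0.16 [306.91341819 228.50403688]
0.17 [307.53699215 219.6043714 ]
```

```bash
python3 - <<'E'
from h import *
S=state();print(S['t'],S['ee_pos'],S['ft_force'],S['dq'].round(2))
for n in('scene','top'):
    I,D=grab_frame(n);W=world(n,D);q=W.reshape(-1,3)
    g=q[(abs(q[:,0]-.55)<.08)&(abs(q[:,1]-.04)<.08)&(q[:,2]>.095)&(D.reshape(-1)>0)]
    o=g[np.argsort(g[:,2])][:400:25]; print(n,len(g));print(o.round(3).tolist())
    if n=='scene': cv2.imwrite('pics/s2.png',cv2.resize(I[100:270,240:420],None,fx=3,fy=3,interpolation=2))
print(state()['ee_pos'],(np.array(pix('scene',S['ee_pos']-[0,0,.014]))-[240,100])*3)
E
```

```text
3.05 [0.55077002 0.04228802 0.10118226] [-0.72761237 -1.09772248 -0.53432078] [ 1.24 -2.93 -1.56 -2.55 -2.47  4.4   1.91]
scene 7606
[[0.562, 0.045, 0.125], [0.562, 0.053, 0.134], [0.562, 0.038, 0.144], [0.559, 0.03, 0.152], [0.549, 0.043, 0.16], [0.56, 0.026, 0.167], [0.566, 0.06, 0.171], [0.556, 0.008, 0.173], [0.562, 0.026, 0.176], [0.553, 0.068, 0.177], [0.565, 0.046, 0.179], [0.568, 0.067, 0.182], [0.563, 0.07, 0.184], [0.558, 0.005, 0.188], [0.556, 0.074, 0.191], [0.568, 0.052, 0.193]]
top 4571
[[0.549, 0.1, 0.208], [0.555, -0.017, 0.491], [0.567, -0.013, 0.497], [0.508, 0.072, 0.5], [0.578, -0.007, 0.502], [0.535, 0.089, 0.503], [0.545, 0.091, 0.504], [0.568, -0.01, 0.505], [0.57, -0.009, 0.506], [0.574, 0.069, 0.507], [0.578, 0.058, 0.508], [0.579, -0.003, 0.509], [0.587, 0.041, 0.509], [0.573, -0.005, 0.51], [0.567, -0.008, 0.511], [0.538, 0.086, 0.512]]
[0.55395282 0.04289864 0.10530182] [310.08980465 287.91366129]
```

View pics/s2.png

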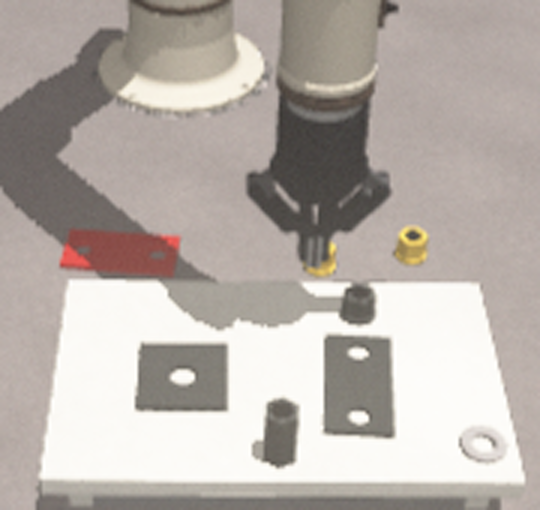

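```bash
python3 - <<'E'
from h import *
I,D=grab_frame('scene');W=world('scene',D)
print(state()['ee_pos'])
for u in (340,343,346):
  for v in range(172,200,2): print(u,v,D[v,u].round(3),W[v,u].round(3),I[v,u])
E
```

```text
[0.55513317 0.04311253 0.10650748]
340 172 1.077 [0.559 0.026 0.18 ] [70 73 77]
340 174 1.082 [0.558 0.026 0.173] [76 81 84]
340 176 1.089 [0.556 0.027 0.164] [74 79 80]
340 178 1.101 [0.551 0.029 0.153] [85 89 94]
340 180 1.098 [0.557 0.028 0.151] [90 92 97]
340 182 1.101 [0.558 0.028 0.145] [76 79 83]
340 184 1.108 [0.556 0.029 0.137] [88 92 97]
340 186 1.313 [0.407 0.069 0.002] [133 139 147]
340 188 1.306 [0.416 0.067 0.001] [159 167 178]
340 190 1.3 [0.425 0.065 0.001] [163 170 179]
340 192 1.3 [ 0.429  0.064 -0.004] [171 178 188]
340 194 1.196 [0.51  0.043 0.059] [233 239 243]
340 196 1.187 [0.52  0.041 0.061] [152 162 168]
340 198 1.184 [0.526 0.04  0.058] [154 163 168]
343 172 1.071 [0.565 0.033 0.183] [67 72 74]
343 174 1.074 [0.566 0.033 0.178] [75 79 83]
343 176 1.08 [0.565 0.033 0.17 ] [74 80 84]
343 178 1.089 [0.562 0.035 0.161] [83 88 91]
343 180 1.092 [0.563 0.035 0.155] [109 112 117]
343 182 1.097 [0.562 0.035 0.147] [117 122 125]
343 184 1.102 [0.562 0.036 0.141] [124 129 131]
343 186 1.103 [0.565 0.035 0.136] [123 127 131]
343 188 1.109 [0.564 0.036 0.128] [117 129 1
[... 208 characters left out ...]
.178 [0.531 0.047 0.062] [224 231 235]
346 172 1.093 [0.549 0.045 0.17 ] [ 96 100 103]
346 174 1.092 [0.553 0.044 0.167] [75 80 83]
346 176 1.09 [0.559 0.043 0.164] [72 77 81]
346 178 1.088 [0.564 0.042 0.162] [92 96 99]
346 180 1.089 [0.566 0.042 0.157] [102 107 110]
346 182 1.095 [0.566 0.042 0.149] [107 113 118]
346 184 1.105 [0.561 0.044 0.139] [114 119 124]
346 186 1.108 [0.563 0.044 0.133] [121 126 129]
346 188 1.108 [0.566 0.044 0.129] [119 136 145]
346 190 1.296 [0.431 0.083 0.003] [104 190 222]
346 192 1.292 [0.438 0.081 0.001] [140 164 178]
346 194 1.193 [0.515 0.06  0.061] [233 240 244]
346 196 1.189 [0.521 0.058 0.059] [248 251 252]
346 198 1.179 [0.533 0.056 0.062] [248 251 252]
```

>>> {"op": "drive_tool", "data": {"motion": [[0,0.012,0,0,0,0],[0,0.022,0,0,0,0],[0,0.022,0,0,0,0],[0,0.022,0,0,0,0]]}}

```text
t: 3.53
ee_pos: [0.5548, 0.043, 0.0841]
eef_rot: [-90.4, 0.1, 170.8]
ft_force: [-0.3, -0.5, 0.2]
gripper_width: -0.0003
```

```bash
cat >> h.py <<'E'
def tip():
    I,D=grab_frame('scene');W=world('scene',D);S=state();e=S['ee_pos']
    m=(abs(W[...,0]-e[0])<.03)&(abs(W[...,1]-e[1])<.03)&(W[...,2]>.068)&(D>0)&(I.max(2)<170)
    q=W[m]; q=q[np.argsort(q[:,2])]; print('ee',e.round(4),S['eef_rot'].round(1),'sh',np.round(sh(e),4),'F',S['ft_force'].round(1)); print('tip',q[:40:4].round(3).tolist(),q[:60].mean(0).round(4))
    return I,D,W
E
python3 -c "
from h import *
tip()
S=state();print(S['joints'].round(1))"
```

```text
ee [0.5552 0.0432 0.0845] [-90.5   0.2 170.8] sh [0.0494 0.0355] F [-0.5 -0.1  1. ]
tip [[0.569, 0.072, 0.073], [0.564, 0.037, 0.107], [0.568, 0.039, 0.109], [0.562, 0.043, 0.111], [0.562, 0.032, 0.113], [0.569, 0.041, 0.114], [0.568, 0.047, 0.116], [0.566, 0.045, 0.117], [0.566, 0.041, 0.119], [0.565, 0.044, 0.121]] [0.5637 0.0424 0.1156]
[  21.8   31.3  -36.8  108.2   24.2   48.1 -126.5]
```

>>> {"op": "drive_tool", "data": {"motion": [[0,0.004,0,0,0,0],[0,0.008,0,0,0,0],[0,0.008,0,0,0,0]]}}

```text
t: 3.83
ee_pos: [0.5547, 0.0431, 0.0758]
eef_rot: [-90.4, 0.1, 170.8]
ft_force: [-0.5, -0.3, 0.1]
gripper_width: -0.0001
```

>>> {"op": "drive_tool", "data": {"motion": [[0,0.004,0,0,0,0],[0,0.008,0,0,0,0],[0,0.008,0,0,0,0]]}}

```text
t: 4.08
ee_pos: [0.5541, 0.043, 0.0669]
eef_rot: [-90.4, 0.1, 170.8]
ft_force: [-0.7, 0.0, -0.5]
gripper_width: 0.0002
```

```bash
python3 -c "
from h import *
I,D,W=tip()
cv2.imwrite('pics/s3.png',cv2.resize(I[120:260,260:420],None,fx=4,fy=4,interpolation=2))"
```

```text
ee [0.5543 0.0431 0.0672] [-9.040e+01  1.000e-01  1.708e+02] sh [0.0486 0.0353] F [-0.   0.7  0.6]
tip [[0.557, 0.073, 0.069], [0.564, 0.072, 0.091], [0.566, 0.04, 0.093], [0.559, 0.031, 0.095], [0.566, 0.034, 0.098], [0.563, 0.038, 0.099], [0.559, 0.03, 0.1], [0.563, 0.038, 0.102], [0.564, 0.043, 0.102], [0.546, 0.03, 0.103]] [0.5624 0.0428 0.1004]
```

View pics/s3.png

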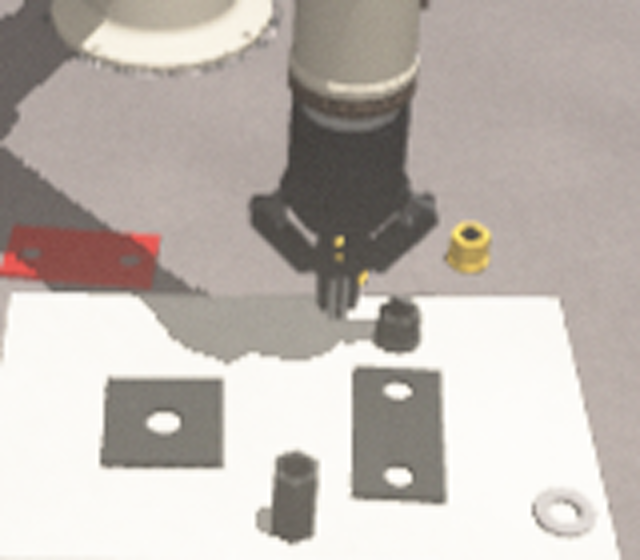

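The picture shows the fingertips at crop (337,315), above the shelf and to the right of the nut at (398,325). The depth puts the tip about 23 mm above the reported TCP height, and there is no contact force. I'll trust the camera, descend further, and watch the force.

>>> {"op": "drive_tool", "data": {"motion": [[0,0.005,0,0,0,0],[0,0.01,0,0,0,0],[0,0.015,0,0,0,0],[0,0.015,0,0,0,0]]}}

```text
t: 4.47
ee_pos: [0.5534, 0.0431, 0.0509]
eef_rot: [-90.4, -0.0, 170.8]
ft_force: [-0.6, -0.1, -0.7]
gripper_width: -0.0
```

>>> {"op": "drive_tool", "data": {"motion": [[0,0.002,0,0,0,0],[0,0.004,0,0,0,0],[0,0.004,0,0,0,0]]}}

```text
t: 4.72
ee_pos: [0.5531, 0.0431, 0.0465]
eef_rot: [-90.4, -0.1, 170.8]
ft_force: [-0.5, 0.3, -0.6]
gripper_width: -0.0001
```

```bash
python3 -c "
from h import *
I,D,W=tip()
for u in (343,344,345):
  for v in range(192,206): print(u,v,W[v,u].round(3),I[v,u])
cv2.imwrite('pics/s4.png',cv2.resize(I[120:260,260:420],None,fx=4,fy=4,interpolation=2))"
```

```text
ee [0.5532 0.0431 0.0467] [-9.040e+01 -1.000e-01  1.708e+02] sh [0.0475 0.0351] F [ 0.3  0.  -0. ]
tip [[0.564, 0.045, 0.068], [0.565, 0.042, 0.069], [0.564, 0.042, 0.072], [0.566, 0.073, 0.074], [0.563, 0.045, 0.075], [0.561, 0.051, 0.076], [0.566, 0.047, 0.078], [0.558, 0.032, 0.08], [0.562, 0.053, 0.081], [0.557, 0.029, 0.084]] [0.5619 0.0425 0.0801]
343 192 [0.565 0.036 0.115] [75 80 84]
343 193 [0.564 0.037 0.11 ] [74 78 84]
343 194 [0.563 0.037 0.106] [89 93 98]
343 195 [0.564 0.037 0.103] [109 114 118]
343 196 [0.561 0.038 0.096] [117 124 127]
343 197 [0.562 0.038 0.094] [122 126 131]
343 198 [0.566 0.037 0.094] [113 120 124]
343 199 [0.562 0.039 0.086] [107 113 117]
343 200 [0.564 0.038 0.084] [108 115 119]
343 201 [0.563 0.039 0.079] [108 112 117]
343 202 [0.563 0.039 0.076] [111 115 120]
343 203 [0.564 0.039 0.073] [104 111 116]
343 204 [0.564 0.039 0.069] [110 116 121]
343 205 [0.557 0.041 0.059] [137 145 150]
344 192 [0.552 0.043 0.103] [80 86 89]
344 193 [0.558 0.041 0.104] [75 78 83]
344 194 [0.562 0.041 0.104] [78 83 89]
344 195 [0.563 0.04  0.102] [85 90 94]
344 196 [
[... 283 characters left out ...]
203 [0.564 0.042 0.072] [ 97 105 110]
344 204 [0.565 0.042 0.069] [106 114 117]
344 205 [0.557 0.044 0.058] [134 142 147]
345 192 [0.562 0.043 0.111] [76 80 85]
345 193 [0.561 0.043 0.107] [81 86 91]
345 194 [0.561 0.044 0.103] [86 92 96]
345 195 [0.566 0.042 0.104] [106 111 115]
345 196 [0.566 0.043 0.101] [116 120 126]
345 197 [0.564 0.043 0.095] [121 128 132]
345 198 [0.563 0.044 0.09 ] [127 134 137]
345 199 [0.565 0.044 0.088] [128 134 138]
345 200 [0.565 0.044 0.084] [125 130 134]
345 201 [0.564 0.044 0.08 ] [125 131 134]
345 202 [0.563 0.045 0.075] [128 132 137]
345 203 [0.567 0.044 0.075] [132 138 142]
345 204 [0.564 0.045 0.068] [133 142 146]
345 205 [0.561 0.046 0.062] [144 152 157]
```

>>> {"op": "drive_tool", "data": {"motion": [[0,0.003,-0.004,0,0.008,0],[0,0.003,-0.008,0,0.008,0],[0,0.003,-0.012,0,0.008,0],[0,0.003,-0.016,0,0.008,0],[0,0.003,-0.02,0,0.008,0],[0,0.003,-0.024,0,0.008,0],[0,0.003,-0.028,0,0.008,0],[0,0.003,-0.032,0,0.008,0],[0,0.003,-0.036,0,0.008,0],[0,0.003,-0.04,0,0.008,0]]}}

```text
t: 5.6
ee_pos: [0.5598, 0.083, 0.044]
eef_rot: [-90.4, -0.1, 170.3]
ft_force: [-1.0, -0.8, 0.1]
gripper_width: 0.0002
```

```bash
cat >> h.py <<'E'
def nutpos(g):
    for n in('scene','top'):
        I,D=grab_frame(n);W=world(n,D);q=W.reshape(-1,3);p=un(*g)
        for r in silhouettes(n,'nut'):
            P=W[r['mask']&(D>0)]; P=P[P[:,2]>.08]
            if len(P)>5: print(n,'nut p',round(r['p'],2),'zmax',P[:,2].max().round(3),'sh',np.round(sh((P.min(0)+P.max(0))/2),4))
E
python3 -c "
from h import *
tip(); nutpos((.048,.1))"
```

```text
ee [0.5599 0.0841 0.0442] [-90.5  -0.  170.4] sh [0.0472 0.0767] F [ 0.5  0.4 -0.2]
tip [[0.582, 0.106, 0.068], [0.571, 0.081, 0.07], [0.581, 0.11, 0.07], [0.564, 0.073, 0.072], [0.57, 0.08, 0.073], [0.58, 0.11, 0.073], [0.571, 0.078, 0.073], [0.569, 0.086, 0.075], [0.569, 0.083, 0.075], [0.567, 0.09, 0.076]] [0.5722 0.0902 0.0749]
scene nut p 0.71 zmax 0.091 sh [0.0525 0.103 ]
```

>>> {"op": "drive_tool", "data": {"motion": [[0,0,-0.004,0,0,0],[0,0,-0.008,0,0,0],[0,0,-0.012,0,0,0],[0,0,-0.016,0,0,0],[0,0,-0.02,0,0,0],[0,0,-0.024,0,0,0],[0,0,-0.028,0,0,0],[0,0,-0.032,0,0,0],[0,0,-0.036,0,0,0],[0,0,-0.039,0,0,0]]}}

```text
t: 6.68
ee_pos: [0.5662, 0.1219, 0.0443]
eef_rot: [-90.4, -0.1, 170.4]
ft_force: [0.2, -0.0, 0.1]
gripper_width: 0.0
```

>>> {"op": "drive_tool", "data": {"motion": [[0,0,0.01,0,0,0],[0,-0.01,0.02,0,0,0],[0,-0.04,0.03,0,0,0],[0,-0.07,0.03,0,0,0],[0,-0.1,0.03,0,0,0],[0,-0.11,0.03,0,0,0],[0,-0.11,0.03,0,0,0]], "grip": 0.025}}

```text
t: 7.27
ee_pos: [0.5635, 0.0912, 0.1573]
eef_rot: [-90.5, 0.3, 170.3]
ft_force: [1.3, 0.5, 0.5]
gripper_width: 0.0247
```

```bash
python3 - <<'E'
from h import *
I,D,W=tip(); nutpos((.048,.145)); S=state(); print(S['joints'].round(1),S['gripper_width'])
I,D=grab_frame('top'); cv2.imwrite('pics/t5.png',np.hstack([cv2.resize(I[100:240,215:405],None,fx=2,fy=2),cv2.resize(grab_frame('scene')[0][120:260,240:430],None,fx=2,fy=2)]))
for n in('scene','top'):
  I,D=grab_frame(n);W=world(n,D)
  for s in silhouettes(n,'plate'):
    P=W[s['mask']&(D>0)]; P=P[(P[:,2]>.055)&(P[:,2]<.075)]
    if len(P)<300 or len(P)>3000: continue
    r=cv2.minAreaRect((P[:,:2]*1000).astype(np.float32)); print(n,s['p'],r,np.array(sh(np.array(r[0])/1000)).round(4))
  for s in silhouettes(n,'coupling'):
    P=W[s['mask']&(D>0)];P=P[P[:,2]>.1]
    if len(P): print('coup',s['p'],np.round(sh((P.min(0)+P.max(0))/2),4),P[:,2].max())
E
```

```text
ee [0.5622 0.0909 0.1552] [-9.040e+01  1.000e-01  1.703e+02] sh [0.0483 0.0837] F [-0.1 -1.1 -0. ]
tip [[0.561, 0.104, 0.178], [0.577, 0.105, 0.181], [0.557, 0.105, 0.182], [0.576, 0.102, 0.184], [0.578, 0.104, 0.185], [0.572, 0.111, 0.186], [0.572, 0.071, 0.187], [0.569, 0.071, 0.188], [0.566, 0.069, 0.19], [0.575, 0.112, 0.191]] [0.571  0.0891 0.1885]
scene nut p 0.51 zmax 0.092 sh [0.05   0.1428]
[  19.1   27.4  -39.5  103.7   20.1   56.2 -128.3] 0.024924269281333802
scene 0.56 ((652.2999267578125, 63.757530212402344), (60.152854919433594, 128.25535583496094), 76.36595153808594) [0.1417 0.0721]
coup 0.59 [ 0.2252 -0.0016] 0.11764371376489835
coup 0.59 [ 0.2219 -0.0017] 0.11757018156527098
```

View pics/t5.png

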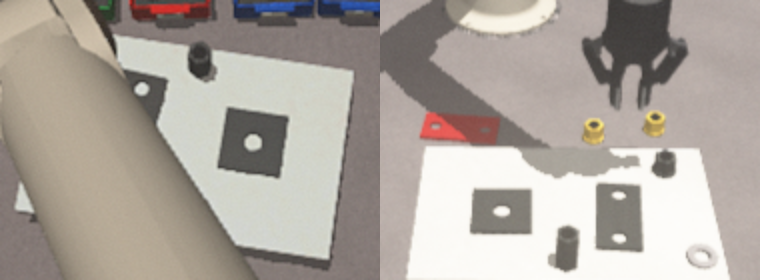

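Crop: the nut stands upright at the right picture's (665,162), left of the plate's path, and the other things are unmoved. Before I go behind the plate I'll check the gripper linkage's clearance to the coupling.

```bash
python3 - <<'E'
from h import *
I,D=grab_frame('scene');W=world('scene',D);e=state()['ee_pos'];tz=e[2]+.0205
q=W[(D>0)&(W[...,2]>.12)&(np.hypot(W[...,0]-e[0],W[...,1]-e[1])<.1)]
a,b=(q[:,:2]-e[:2])@EX,(q[:,:2]-e[:2])@EY
for lo in range(-80,80,8):
    m=(b*1000>=lo)&(b*1000<lo+8)
    if m.sum()>3: print(lo,m.sum(),'z above tip: min',(np.percentile(q[m,2],3)-tz).round(3),'x',a[m].min().round(3),a[m].max().round(3))
print(goto([*un(.228,.073),.155]))
E
```

```text
-80 144 z above tip: min 0.353 x -0.029 -0.014
-72 180 z above tip: min 0.186 x -0.021 0.015
-64 259 z above tip: min 0.086 x -0.013 0.017
-56 299 z above tip: min 0.071 x -0.004 0.032
-48 349 z above tip: min 0.059 x -0.007 0.042
-40 639 z above tip: min 0.061 x -0.011 0.051
-32 668 z above tip: min 0.044 x -0.011 0.055
-24 663 z above tip: min 0.025 x -0.011 0.059
-16 602 z above tip: min 0.062 x -0.017 0.063
-8 542 z above tip: min 0.091 x -0.022 0.064
0 521 z above tip: min 0.088 x -0.034 0.059
8 589 z above tip: min 0.023 x -0.03 0.049
16 540 z above tip: min 0.022 x -0.031 0.04
24 469 z above tip: min 0.05 x -0.03 0.034
32 313 z above tip: min 0.053 x -0.022 0.027
40 239 z above tip: min 0.056 x -0.011 0.021
48 155 z above tip: min 0.069 x -0.003 0.021
56 60 z above tip: min 0.08 x -0.012 0.015
[-0.1808, -0.0014, 0.0113, 0.0074, 0.0008, 0.0013]
```

>>> {"op": "drive_tool", "data": {"motion": [[-0.03,0,0.002,0,0,0],[-0.06,0,0.004,0,0,0],[-0.09,0,0.006,0,0,0],[-0.12,0,0.008,0.004,0.001,0.001],[-0.15,0,0.01,0.006,0.001,0.001],[-0.181,0,0.011,0.007,0.001,0.001],[-0.181,0,0.011,0.007,0.001,0.001],[-0.181,0,0.011,0.007,0.001,0.001]]}}

```text
t: 8.63
ee_pos: [0.7385, 0.0498, 0.1523]
eef_rot: [-90.0, -0.1, 170.2]
ft_force: [-1.0, -0.3, -0.1]
gripper_width: 0.0245
```

```bash
python3 - <<'E'
from h import *
tip(); print(goto([*un(.228,.073),.065]),state()['joints'].round(1))
E
```

```text
ee [0.7373 0.0508 0.1526] [-9.000e+01 -1.000e-01  1.703e+02] sh [0.2277 0.0735] F [ 0.5 -0.5  0. ]
tip [[0.717, 0.072, 0.069], [0.746, 0.029, 0.175], [0.736, 0.063, 0.176], [0.746, 0.029, 0.178], [0.745, 0.034, 0.18], [0.752, 0.063, 0.181], [0.75, 0.073, 0.182], [0.734, 0.063, 0.183], [0.746, 0.033, 0.184], [0.743, 0.027, 0.185]] [0.744  0.0486 0.1776]
[-0.0005, 0.0876, 0.0006, 0.0008, -0.0004, 0.002] [  14.8   43.4  -34.8   76.5   25.    67.8 -121.8]
```

>>> {"op": "drive_tool", "data": {"motion": [[0,0.025,0,0,0,0],[0,0.05,0,0,0,0.001],[0,0.075,0,0,0,0.002],[0,0.085,0,0,0,0.002],[0,0.085,0,0,0,0.002],[0,0.085,0,0,0,0.002]]}}

```text
t: 9.18
ee_pos: [0.7366, 0.0513, 0.0681]
eef_rot: [-90.1, -0.0, 170.3]
ft_force: [0.6, -0.6, 0.6]
gripper_width: 0.025
```

```bash
python3 - <<'E'
from h import *
I,D,W=tip(); print(goto([*un(.228,.073),.044]))
cv2.imwrite('pics/s6.png',cv2.resize(I[170:270,280:430],None,fx=4,fy=4,interpolation=2))
E
```

```text
ee [0.7377 0.0515 0.0693] [-9.010e+01  1.000e-01  1.703e+02] sh [0.228  0.0743] F [-0.4  0.7  1.5]
tip [[0.709, 0.066, 0.068], [0.747, 0.064, 0.088], [0.747, 0.061, 0.092], [0.747, 0.064, 0.095], [0.746, 0.034, 0.095], [0.749, 0.065, 0.097], [0.744, 0.034, 0.097], [0.748, 0.071, 0.098], [0.749, 0.072, 0.1], [0.747, 0.073, 0.1]] [0.742  0.0505 0.0974]
[0.0, 0.0253, 0.0014, 0.0017, -0.0, -0.0017]
```

View pics/s6.png

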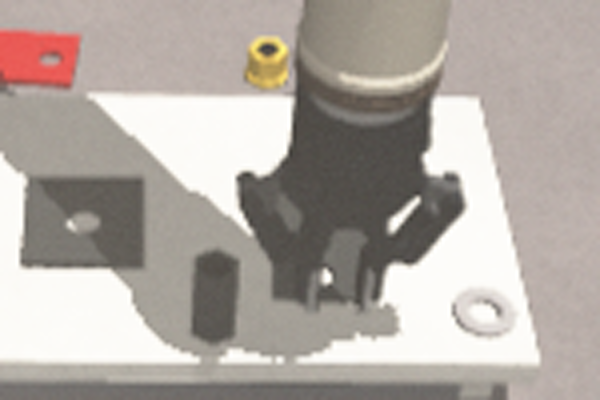

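Crop: both fingers, at about (315,305) and (368,300), hang just behind the plate's rear edge, clear of the coupling at (215,295) and the washer at (485,312).

>>> {"op": "drive_tool", "data": {"motion": [[0,0.008,0.001,0.002,0,-0.002],[0,0.016,0.001,0.002,0,-0.002],[0,0.022,0.001,0.002,0,-0.002],[0,0.022,0.001,0.002,0,-0.002],[0,0.022,0.001,0.002,0,-0.002]]}}

```text
t: 9.65
ee_pos: [0.7371, 0.0504, 0.0466]
eef_rot: [-90.0, -0.1, 170.3]
ft_force: [-0.2, 0.5, -0.9]
gripper_width: 0.0249
```

>>> {"op": "drive_tool", "data": {"motion": [[0,0.002,0,0,0,0],[0,0.004,0,0,0,0],[0,0.004,0,0,0,0]]}}

```text
t: 9.9
ee_pos: [0.7368, 0.0503, 0.0422]
eef_rot: [-90.0, -0.1, 170.3]
ft_force: [-0.9, 0.5, 0.0]
gripper_width: 0.0249
```

```bash
python3 - <<'E'
from h import *
I,D,W=tip()
for u in (358,359,360,371,372):
  print(u,[(v,*W[v,u].round(3)[[0,2]],I[v,u,0]) for v in range(240,256,1)])
E
```

```text
ee [0.7369 0.0504 0.0423] [-9.000e+01 -1.000e-01  1.703e+02] sh [0.2273 0.0731] F [0.3 0.8 0.7]
tip [[0.747, 0.069, 0.068], [0.748, 0.033, 0.069], [0.712, 0.055, 0.069], [0.749, 0.071, 0.07], [0.752, 0.062, 0.071], [0.741, 0.024, 0.073], [0.742, 0.026, 0.075], [0.75, 0.067, 0.076], [0.748, 0.07, 0.076], [0.75, 0.062, 0.077]] [0.7419 0.0488 0.0757]
358 [(240, np.float64(0.746), np.float64(0.117), np.uint8(76)), (241, np.float64(0.747), np.float64(0.115), np.uint8(74)), (242, np.float64(0.746), np.float64(0.111), np.uint8(74)), (243, np.float64(0.746), np.float64(0.107), np.uint8(73)), (244, np.float64(0.743), np.float64(0.099), np.uint8(78)), (245, np.float64(0.746), np.float64(0.099), np.uint8(96)), (246, np.float64(0.744), np.float64(0.093), np.uint8(109)), (247, np.float64(0.746), np.float64(0.092), np.uint8(107)), (248, np.float64(0.745), np.float64(0.087), np.uint8(103)), (249, np.float64(0.744), np.float64(0.082), np.uint8(101)), (250, np.float64(0.746), np.float64(0.081), np.uint8(106)), (251, np.float64(0.745), np.float64(0.076), np.uint8(105)), (252, np.float64(0.745), np.flo
[... 3319 characters left out ...]
p.float64(0.754), np.float64(0.106), np.uint8(73)), (245, np.float64(0.747), np.float64(0.094), np.uint8(83)), (246, np.float64(0.748), np.float64(0.091), np.uint8(86)), (247, np.float64(0.746), np.float64(0.086), np.uint8(83)), (248, np.float64(0.749), np.float64(0.085), np.uint8(79)), (249, np.float64(0.749), np.float64(0.082), np.uint8(75)), (250, np.float64(0.748), np.float64(0.076), np.uint8(75)), (251, np.float64(0.748), np.float64(0.074), np.uint8(78)), (252, np.float64(0.749), np.float64(0.07), np.uint8(86)), (253, np.float64(0.744), np.float64(0.06), np.uint8(129)), (254, np.float64(0.747), np.float64(0.06), np.uint8(213)), (255, np.float64(0.751), np.float64(0.062), np.uint8(245))]
```

>>> {"op": "drive_tool", "data": {"motion": [[0,0.001,0,0,0,0],[0,0.002,0,0,0,0],[0,0.002,0,0,0,0]]}}

```text
t: 10.2
ee_pos: [0.7371, 0.0504, 0.0408]
eef_rot: [-90.0, -0.1, 170.3]
ft_force: [-1.1, -0.3, 2.7]
gripper_width: 0.025
```

>>> {"op": "drive_tool", "data": {"motion": [[0,0.001,0,0,0,0],[0,0.0015,0,0,0,0],[0,0.0015,0,0,0,0]]}}

```text
t: 10.45
ee_pos: [0.7372, 0.0504, 0.0408]
eef_rot: [-89.9, -0.1, 170.3]
ft_force: [-3.6, -0.8, 7.3]
gripper_width: 0.0251
```

The tips touched the shelf at a TCP reading of 0.0408. I'll raise them 2 mm and push.

>>> {"op": "drive_tool", "data": {"motion": [[0,-0.002,0,0,0,0],[0,-0.002,0,0,0,0],[0.003,-0.002,0,0,0,0],[0.007,-0.002,0,0,0,0],[0.011,-0.002,0,0,0,0],[0.015,-0.002,0,0,0,0],[0.019,-0.002,0,0,0,0],[0.023,-0.002,0,0,0,0],[0.027,-0.002,0,0,0,0],[0.03,-0.002,0,0,0,0]]}}

```text
t: 11.28
ee_pos: [0.7071, 0.0557, 0.0429]
eef_rot: [-89.9, -0.1, 170.3]
ft_force: [2.0, -0.7, -1.5]
gripper_width: 0.025
```

```bash
cat >> h.py <<'E'
def plate():
    # dark, shelf-top pixels near the plate in shelf coordinates
    for n in('scene','top'):
        I,D=grab_frame(n);W=world(n,D)
        for s in silhouettes(n,'plate'):
            m=s['mask']&(D>0);P=W[m]
            if not 200<len(P)<3000 or np.median(P[:,2])<.05: continue
            P=P[(P[:,2]>.056)&(P[:,2]<.076)]
            a=np.c_[(P[:,:2]-ED)@EX,(P[:,:2]-ED)@EY]*1000
            r=cv2.minAreaRect(a.astype(np.float32)); print(n,round(s['p'],2),'c',np.round(r[0],1),'sz',np.round(r[1],1),'ang',round(r[2],1),'x',np.percentile(a[:,0],[0,1,99,100]).round(1),'y',np.percentile(a[:,1],[1,99]).round(1))
E
python3 - <<'E'
from h import *
S=state();print(S['ee_pos'],np.round(sh(S['ee_pos']),4),S['ft_force'],S['eef_rot'])
plate()
E
```

```text
[0.70714624 0.05565214 0.04288298] [0.1971 0.0733] [ 2.02525797 -0.67474348 -1.50257924] [-8.99434573e+01 -6.96950182e-02  1.70332722e+02]
top 0.74 c [124.8  68.5] sz [ 62.9 120.5] ang 89.8 x [ 64.6  65.6 181.2 185.1] y [38.  97.6]
```

>>> {"op": "drive_tool", "data": {"motion": [[0.004,0,0,0,0,0],[0.008,0,0,0,0,0],[0.012,0,0,0,0,0],[0.016,0,0,0,0,0],[0.02,0,0,0,0,0],[0.024,0,0,0,0,0],[0.028,0,0,0,0,0],[0.032,0,0,0,0,0],[0.036,0,0,0,0,0],[0.04,0,0,0,0,0]]}}

```text
t: 12.32
ee_pos: [0.6674, 0.0622, 0.0429]
eef_rot: [-89.9, -0.1, 170.3]
ft_force: [1.4, 0.4, -0.4]
gripper_width: 0.0253
```

>>> {"op": "drive_tool", "data": {"motion": [[0.004,0,0,0,0,0],[0.008,0,0,0,0,0],[0.012,0,0,0,0,0],[0.016,0,0,0,0,0],[0.02,0,0,0,0,0],[0.024,0,0,0,0,0],[0.028,0,0,0,0,0],[0.032,0,0,0,0,0],[0.036,0,0,0,0,0],[0.04,0,0,0,0,0]]}}

```text
t: 13.15
ee_pos: [0.6275, 0.069, 0.043]
eef_rot: [-89.9, -0.1, 170.3]
ft_force: [1.4, 0.4, -1.3]
gripper_width: 0.0252
```

```bash
python3 - <<'E'
from h import *
S=state();print(S['ee_pos'],np.round(sh(S['ee_pos']),4),S['ft_force'],S['eef_rot'])
plate();nutpos((.05,.14))
E
```

```text
[0.6275421  0.06897132 0.04302413] [0.1164 0.0731] [ 1.38728151  0.4380407  -1.33193146] [-8.99191982e+01 -1.05284636e-01  1.70327215e+02]
top 0.93 c [33.2 66.8] sz [98.5 60.2] ang 0.1 x [-16.  -15.6  76.9  82.4] y [37.7 96.2]
top nut p 0.61 zmax 0.09 sh [0.0483 0.1402]
```

>>> {"op": "drive_tool", "data": {"motion": [[0.004,0,0,0,0,0],[0.008,0,0,0,0,0],[0.012,0,0,0,0,0],[0.016,0,0,0,0,0],[0.019,0,0,0,0,0],[0.022,0,0,0,0,0],[0.0235,0,0,0,0,0],[0.0245,0,0,0,0,0],[0.0245,0,0,0,0,0],[0.0245,0,0,0,0,0]]}}

```text
t: 14.38
ee_pos: [0.6036, 0.0731, 0.043]
eef_rot: [-89.9, -0.1, 170.3]
ft_force: [0.6, 0.3, -0.4]
gripper_width: 0.025
```

```bash
python3 - <<'E'
from h import *
S=state();print(S['ee_pos'],np.round(sh(S['ee_pos']),4),S['ft_force'])
plate()
E
```

```text
[0.60356049 0.073072   0.04300355] [0.0921 0.0731] [ 0.63282771  0.27546794 -0.37565297]
top 0.94 c [ 3.3 66.9] sz [60.  84.9] ang 90.0 x [-39.1 -39.   42.6  45.8] y [37.7 96.5]
```

>>> {"op": "drive_tool", "data": {"motion": [[-0.01,0,0,0,0,0],[-0.02,0,0,0,0,0],[-0.025,-0.03,0,0,0,0],[-0.025,-0.07,0,0,0,0],[-0.025,-0.11,0,0,0,0],[-0.025,-0.13,0.03,0,0,0],[-0.025,-0.13,0.07,0,0,0],[-0.025,-0.13,0.11,0,0,0],[-0.025,-0.13,0.15,0,0,0],[-0.025,-0.13,0.19,0,0,0]]}}

```text
t: 15.42
ee_pos: [0.5959, -0.1199, 0.1733]
eef_rot: [-89.9, -0.1, 170.4]
ft_force: [1.0, -0.3, 0.4]
gripper_width: 0.0251
```

>>> {"op": "drive_tool", "data": {"motion": [[0,0,0.03,0,0,0],[0,0,0.06,0,0,0],[0,0,0.09,0,0,0],[0,0,0.12,0,0,0],[0,0,0.15,0,0,0],[0,0,0.15,0,0,0],[0,0,0.15,0,0,0],[0,0,0.15,0,0,0]]}}

```text
t: 16.08
ee_pos: [0.5706, -0.267, 0.1734]
eef_rot: [-90.0, -0.2, 170.3]
ft_force: [-0.0, 0.1, 0.2]
gripper_width: 0.0251
```

```bash
python3 - <<'E'
from h import *
print(state()['ee_pos'],state()['t']); plate();nutpos((.05,.14))
a=grab_frame('top')[0];b=grab_frame('scene')[0]
cv2.imwrite('pics/f.png',np.hstack([cv2.resize(a[100:280,215:405],None,fx=2,fy=2),cv2.resize(b[110:290,240:430],None,fx=2,fy=2)]))
E
```

```text
[ 0.57064598 -0.26700628  0.17340601] 16.0833
scene 0.61 c [22.7 68.3] sz [ 60.4 124.2] ang 86.8 x [-39.9 -37.6  82.9  85.5] y [37.4 96.8]
top 0.84 c [21.3 67. ] sz [120.   60.6] ang 1.0 x [-39.1 -37.6  78.6  81. ] y [38.3 95.8]
scene nut p 0.44 zmax 0.091 sh [0.0507 0.1432]
top nut p 0.59 zmax 0.091 sh [0.0481 0.1401]
```

View pics/f.png

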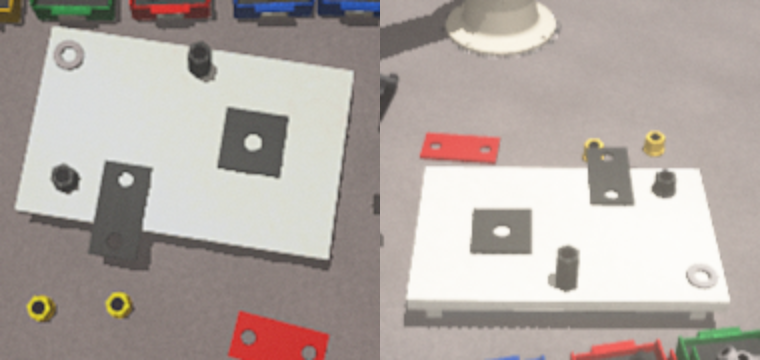

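The final picture shows the plate overhanging the front edge squarely (left half, 95–150, 160–262). The nut stands upright to its left at (64,178), and the other things are where they were. The arm is clear of everything.

```bash
python3 -c "
from bench import *
print(close_job())"
```

```text
the job is handed in; nothing more can be done
None
```

I pushed the collar nut about 65 mm to the left with the closed fingertips. I then pushed the plate from its rear edge with both fingers until it overhung the shelf's front edge, and handed the job in at about 16 s. No verdict was reported.

- **Plate:** The last checks put its leading edge about 39 mm past the shelf edge. The top camera shows it square to the edge within about 1°; the scene camera disagreed slightly, at about 3°. Both are inside the 8° (0.14 rad) limit.
- **Nut:** It stands upright on the shelf, about 73 mm from the plate's centre line.
- **Other things:** The square, coupling and washer looked unmoved in the last picture. I did not measure them, and that crop did not include the bolt and wrench. The arm never went near those two.
- **Disagreement:** The reported TCP height did not match the cameras. The fingertips were about 20 mm above the reported TCP, where the description puts them 14 mm below it. I set the heights from the depth pictures and a light touch on the shelf of about 7 N.

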